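# Clamp the jar under the sealing arm and hold the run lever level

## Task

Seal the jar that stands in the sealing stand: swing the stand's clamp arm over its top dead centre so that its pad comes down and rests on the jar's lid, and only then press the spring-loaded hold-to-run lever on the switch box down until it is level. Hold the lever level for at least three seconds, never pressing it down to its bottom stop (that trips the sealer), and finish while still holding it level with the gripper. Leave the jar in its nest and everything else where it stands.

Things in the scene. Friction and masses are not known exactly. Their poses are not given: they have to be found in the camera images.
- stand: Sealing stand, fixed: dark steel base plate 120 (x) x 240 (y) x 12 mm; origin at the centre of its underside, z up. At local y = -50 mm a grey ring nest (outer diameter 76, bore 65, 16 mm above the plate) holds the jar; at local y = +60 mm a grey pillar (50 x 36 mm) with two steel cheeks (top 136 mm above the bench) carries the clamp arm's hinge.
- clamp_hinge (a point): Hinge of the clamp arm, at stand-local (0, 60, 122) mm, axis along the stand's x; fixed, axes as the stand's. The damped arm weighs 0.5 kg: on either side of dead centre it sinks away from the vertical by its own weight in about 1 to 3 s and stays. Pushing it over from behind (from +y towards -y) near the ball takes 2 to 5 N.
- clamp_arm (a joint): Clamp arm angle, rad. 0 = open at its stop, leaning 25 degrees back past the vertical to the stand's +y; 0.436 = straight up (dead centre); 2.007 = level towards the stand's -y, pad on the jar's lid; 2.07 = stop without a jar. Steel bar 20 mm wide (x), 18 mm thick; a rubber pad, diameter 36 mm, 110 mm from the hinge, has its face 30 mm off the bar's centre line on the jar side.
- clamp_knob (a point): Centre of the 24 mm black ball at the clamp arm's end, 142 mm from the hinge; moves with the arm. The arm ends 154 mm from the hinge: top of the ball about 262 mm above the bench when open, 276 mm upright.
- jar: Glass jar with steel lid, diameter 60 mm, 80 mm tall, about 0.28 kg, loose in the nest, 92 mm from bench to lid top. Origin at the centre of its underside, z up.
- switch_box: Grey switch box, fixed: 90 (x) x 100 (y) x 70 mm, spanning local x -15 to +75 mm; origin on the bench, z up. Two steel cheeks on its top (to 118 mm) carry the lever hinge at local (50, 0, 100) mm. The lever reaches forward over the box's front, towards local -x.
- lever_hinge (a point): Hinge of the run lever, at switch_box-local (50, 0, 100) mm, axis along the box's y; fixed, axes as the box's. The lever is a 16 mm wide steel bar ending in a black paddle 56 mm long, 34 mm wide, 12 mm thick, from 92 to 148 mm from the hinge.
- run_lever (a joint): Angle of the hold-to-run lever, rad, growing as it is pressed down. 0 = released, paddle end raised 0.44 rad (25 degrees) above level; 0.44 = level (wanted); 0.88 = bottom stop. A spring returns it to 0. Pressed straight down on the middle of the paddle it takes about 2 N to start, 6 to 7 N at level and about 11 N at the stop.
- paddle (a point): Middle of the paddle's upper face, 120 mm from the hinge; moves with the lever. Height above the bench: about 157 mm released, 106 mm when the lever is level (then it lies at switch_box-local (-70, 0, 106) mm), 54 mm at the bottom stop.
- shaker: Bystander: steel salt shaker, diameter 42, 74 mm tall, between the stand and the switch box; origin under its centre.
- tall_jar: Bystander: tall glass jar with white cap, diameter 72, 130 mm tall; origin under its centre.
- tub: Bystander: orange food tub, diameter 150, 145 mm tall; origin under its centre.
- mug: Bystander: white mug, diameter 76, 90 mm tall; origin under its centre.
- spoon: Bystander: steel spoon lying on the bench; origin on its underside.
- cake_a: Bystander: rice cake, diameter 90, 14 mm thick, on the white cutting board; origin under its centre.
- cake_b: Bystander: second rice cake, the same, on the cutting board.
There are look-alikes about, which are no part of the job. Leave any yellow look-alike of the switch_box alone.

How it is judged:
By the outcome, as a careful person would: the job done as asked, in the order asked, and still so for the second after the job is handed in, while the arm keeps its last pose, push and grip.
It also fails if it takes over 42 s, if anything falls off the work surface, if the arm or the gripper's body presses on something with over 40 N, if the wrist force passes 120 N, or if a joint passes its speed limit or range.

## Robot

A 6-joint arm with a two-finger parallel gripper is mounted at the origin on the work surface. World frame = base frame: x ahead of the robot, y to its left, z up, the work surface at z = 0. Lengths are in m, angles in rad, forces in N, time in s.
With the tool pointing down it reaches from about 0.35 to 0.975 m from the base axis. Payload 4.9 kg.
Tool frame: the origin (TCP) lies at the very end of the fingers, on their centre line; the grasp point (between the pads) lies 19 mm behind it; z points along the fingers, y is the line along which they close (so a half turn about z gives the same grasp; the last joint's range is limited). The gripper opens to 85 mm and grips with 20 to 120 N. Pads are 22 mm wide; open, the fingers measure 114 mm over their backs; the gripper's body (76 mm by 85 mm) begins 54 mm behind the grasp point. The pads swing forward as they close: fully open they stand 13 mm farther back than shut.
Start: joints at [-1.318, 0.053, 1.613, -0, 1.476, -0.119], TCP at [0.227, -0.582, 0.231] pointing down, gripper open.
Joint ranges: [-3.01, 3.01], [-1.01, 2.22], [0.06, 2.58], [-1.02, 4.17], [0.09, 2.62], [-3.14, 3.14]. Speed limits (rad/s): [2.57, 2.57, 3.14, 3.14, 3.14, 3.14].

## Interface

Orientations are given as a rotation vector (axis times angle).
In Python, from station import get_obs, get_image, get_calibration, finish_job gives the robot as it stands.
- The arm moves only by the tool servo_tool, never from a script. Its argument "increments" is a list of rows, each a list of 5 numbers: the opening, from 0 (shut) to 1 (fully open), then the shift along the tool's x, y, z in mm, then the turn about the tool's z in degrees. In form: [[jaw, tx, ty, tz, spin], ...]. A call has 1 to 12 rows; each row shifts and turns the commanded pose from where the row before left it, along the tool's axes as they then stand; what a row does not reach is not made up. A row lasts 1/8 s, in which the tool goes at most 62.5 mm and 10.7 degrees, less where a joint would pass 70% of its speed; a pose out of reach is approached as far as the arm can. A call is refused whole if a number of a shift passes 62.5 or a number of a turn 10.7, either way. A call with a gripper value outside its range is refused whole. The fingers move at their own pace and stop on an object; "force" is the grip in N (left out, the last holds). Time passes only in rows, so rows that do not move let the fingers close. It gives the time, the measured TCP pose, the force, the opening and the grip force at its end, in the units of the state.
- get_obs(): the state, without advancing time (a new reading comes with each control period).
- get_image(name): name is "scene" or "top" or "wrist"; returns the picture (400x640x3 uint8, red, green, blue); there is no depth.
- get_calibration(name): a dict with "fx", "fy", "cx", "cy" (pixels), "R" (3x3) and "t" (3): a world point X has camera coordinates R X + t; the wrist camera has in their place "mount" (4x4, takes a point from camera to tool coordinates, whose origin is the TCP and whose axes are the flange's). Camera axes: x right, y down, z forward; pixel columns grow to the right and rows downward; lengths in m; the calibration is good to about 2 mm. The wrist camera is an equidistant fisheye: a pixel r from the principal point sees the ray r / f radians off the axis. A picture is of the moment at which its call begins: read the wrist's pose just before it. get_calibration takes no time and is no camera call.
- finish_job(): hands the job in; it is judged then, once.
The state is a dict: "t": time; "q": joint angles; "dq": joint speeds; "effort": joint torques, N m; "tool_pos": TCP position; "tool_rot": TCP orientation; "contact_force": force on the tool from outside, world axes, zero at the start; "wrist_torque": the same for the moment, N m; "opening": finger opening in m; "grip_force": force on a finger pad.
Only numpy, scipy, OpenCV 4.12 (cv2) and the standard library are available. Lean on these libraries where they do the work, as an engineer would, in place of code of your own. Each camera call takes 0.05 s, during which the arm holds its last target. There are 200 camera calls.

## Working session

There is one attempt and no reset: what is moved stays moved. The work goes in short steps, Python scripts to look and compute and a tool call to move; the robot and the scene stay as the last step left them, time stands still between calls to the robot, and variables do not carry over. Pictures are saved under pics/ and viewed, at most 10 in all, crops included, and the job is handed in when it is done.

Besides the shell and the picture viewer there is one more tool, called after ">>>" by a JSON object that holds its "op" and its "data", one argument or row to a line. servo_tool: Moves the arm, as the interface text tells. Its arguments: {"type":"object","properties":{"increments":{"type":"array"},"force":{"type":"number"}},"required":["increments"]}

```bash
mkdir -p pics; python3 - <<'E'
from station import *
import cv2,numpy as np
o=get_obs();print(o)
for n in("scene","top"):
    im=get_image(n);cv2.imwrite(f"pics/{n}0.png",im[:,:,::-1]);c=get_calibration(n);print(n,c)
E
```

```text
{'t': 0.0, 'q': array([-1.31801505e+00,  5.33679448e-02,  1.61435227e+00, -6.87290682e-06,
        1.47597351e+00, -1.18994007e-01]), 'dq': array([-0.00152056,  0.00021256, -0.00099016, -0.00065208, -0.00151975,
        0.00012129]), 'effort': array([ 1.94059639e-04, -3.93685985e+01, -3.70175529e+01, -1.33215194e-04,
        7.17879055e-03,  1.86138518e-07]), 'tool_pos': array([ 0.22688436, -0.58167647,  0.23002133]), 'tool_rot': array([-3.08541113e+00, -5.80239526e-01,  2.31176074e-04]), 'contact_force': array([-0.53316642,  0.08054666,  0.25672973]), 'wrist_torque': array([-0.01899349, -0.00593489, -0.01992614]), 'grip_force': 0.0, 'opening': 0.08563248722635305}
scene {'fx': 408.67464784210335, 'fy': 408.67464784210335, 'cx': 317.6385368718629, 'cy': 194.85229823733079, 'R': array([[ 0.73730415,  0.67545212,  0.01212566],
       [ 0.40281025, -0.42514513, -0.8105526 ],
       [-0.54233431,  0.60250814, -0.5855403 ]]), 't': array([-0.37941749, -0.07123511,  1.69637122])}
top {'fx': 370.7576086082609, 'fy': 370.7576086082609, 'cx': 320.5928620566191, 'cy': 196.26028247374504, 'R': array([[ 0.02388868, -0.99969203, -0.00672136],
       [-0.98331267, -0.02228334, -0.18055372],
       [ 0.18034834,  0.01092239, -0.98354216]]), 't': array([5.32548482e-04, 5.30796970e-01, 1.42084154e+00])}
```

View pics/scene0.png

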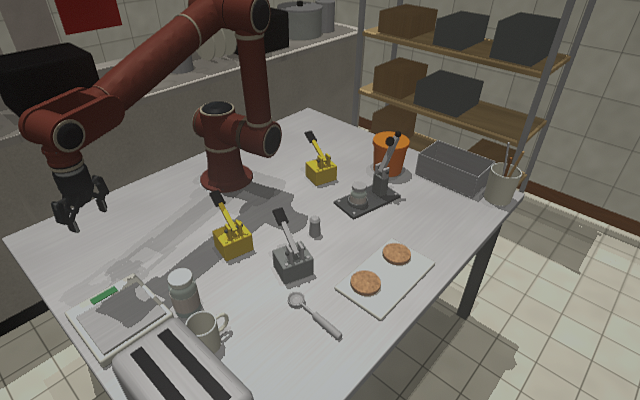

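View pics/top0.png

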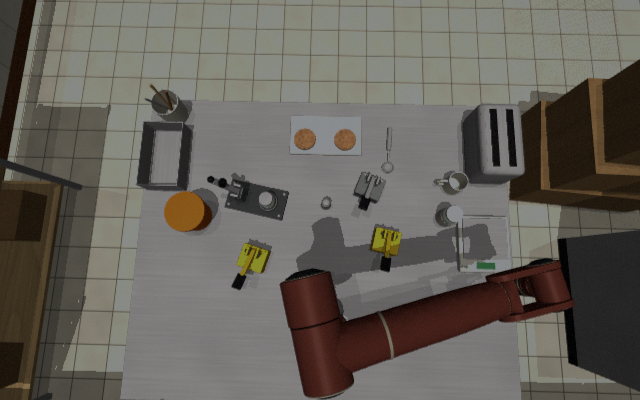

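Grey switch box is at about (370,187) in top and (293,262) in scene. The stand is at (257,198) / (368,198), with the clamp arm leaning towards the tub. I'll enlarge these.

```bash
python3 - <<'E'
import cv2,numpy as np
a=cv2.imread("pics/top0.png")[160:230,195:400];b=cv2.imread("pics/scene0.png")
A=cv2.resize(a,(780,266),interpolation=cv2.INTER_CUBIC) # 3.805x
b1=cv2.resize(b[120:225,325:415],(270,315),interpolation=cv2.INTER_CUBIC)
b2=cv2.resize(b[200:290,260:330],(245,315),interpolation=cv2.INTER_CUBIC)
o=np.zeros((590,780,3),np.uint8);o[:266]=A;o[270:585,:270]=b1;o[270:585,280:525]=b2
cv2.imwrite("pics/crop.png",o)
E
```

```text
(no output)
```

View pics/crop.png

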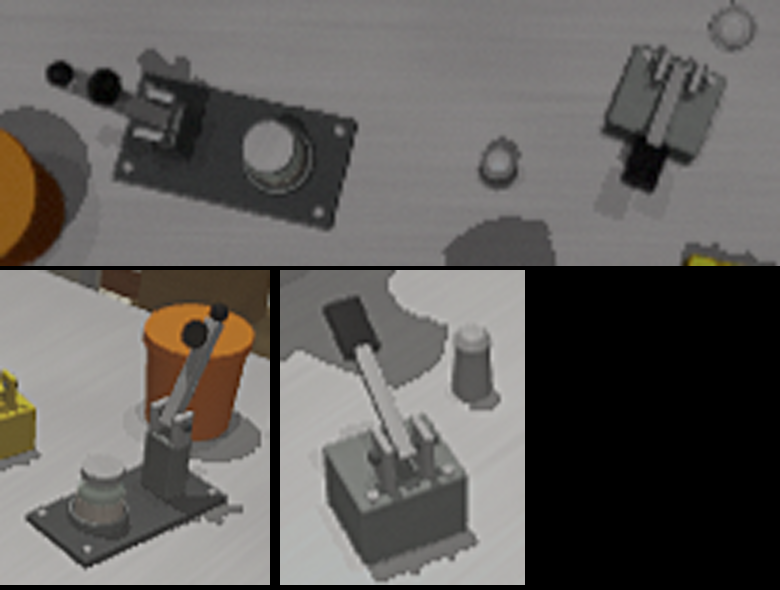

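The crop shows the ball at crop (60,74), the pad at (104,86), plate corners (147,72),(357,121),(330,228),(114,179), box-top corners (633,47),(725,77),(695,162),(605,130) and the paddle at (644,167).

```bash
cat > h.py <<'E'
from station import *
import numpy as np
from scipy.spatial.transform import Rotation as Ro
def plane(n,u,v,z):
    c=get_calibration(n);R=c["R"];d=R.T@[(u-c["cx"])/c["fx"],(v-c["cy"])/c["fy"],1];o=-R.T@c["t"]
    return o+d*(z-o[2])/d[2]
T=lambda x,y,z:plane("top",195+(x+.5)/3.805-.5,160+(y+.5)/3.8-.5,z)
S1=lambda x,y,z:plane("scene",325+(x+.5)/3-.5,120+(y-269.5)/3-.5,z)
S2=lambda x,y,z:plane("scene",260+(x-279.5)/3.5-.5,200+(y-269.5)/3.5-.5,z)
E
python3 - <<'E'
from h import *
np.set_printoptions(precision=4,suppress=True)
P=np.array([T(*p,.012) for p in[(147,72),(357,121),(330,228),(114,179)]])
print("plate",P,P.mean(0)); 
Q=np.array([S1(*p,.012) for p in[(28,516),(85,562),(226,498)]]);print("plate scene",Q)
yv=(P[0]+P[3]-P[1]-P[2])/2;print("y axis",yv,np.linalg.norm(yv),np.degrees(np.arctan2(yv[1],yv[0])))
print("lid",T(269,146,.092),S1(103,465,.092))
print("ball",T(60,74,.2507),S1(219,312,.2507))
B=np.array([T(*p,.07) for p in[(633,47),(725,77),(695,162),(605,130)]]);print("box",B,B.mean(0))
xv=(B[0]+B[1]-B[2]-B[3])/2;print(xv,np.linalg.norm(xv),np.degrees(np.arctan2(xv[1],xv[0])))
B=np.array([S2(*p,.07) for p in[(323,476),(366,512),(467,476)]]);print("box sc",B,(B[0]+B[2])/2)
print("paddle",T(644,167,.152),S2(351,328,.157))
print("shaker",T(499,155,.074),T(499,168,.0)); 
c=get_calibration("wrist");print(c)
print("tub",plane("top",188,211,.145))
E
```

```text
plate [[0.6029 0.3734 0.012 ]
 [0.5542 0.1447 0.012 ]
 [0.4383 0.1686 0.012 ]
 [0.4854 0.4008 0.012 ]] [0.5202 0.2719 0.012 ]
plate scene [[0.4437 0.1691 0.012 ]
 [0.5539 0.1461 0.012 ]
 [0.6047 0.3751 0.012 ]]
y axis [0.048  0.2305 0.    ] 0.23540457462536715 78.24565440455937
lid [0.5108 0.2246 0.092 ] [0.5101 0.2285 0.092 ]
ball [0.545  0.3915 0.2507] [0.5443 0.3959 0.2507]
box [[ 0.6276 -0.1445  0.07  ]
 [ 0.5978 -0.2395  0.07  ]
 [ 0.5079 -0.2083  0.07  ]
 [ 0.5392 -0.1161  0.07  ]] [ 0.5681 -0.1771  0.07  ]
[ 0.0891 -0.0298  0.    ] 0.09399530719676585 -18.488980703180204
box sc [[ 0.5426 -0.2339  0.07  ]
 [ 0.5997 -0.2379  0.07  ]
 [ 0.6322 -0.1498  0.07  ]] [ 0.5874 -0.1918  0.07  ]
paddle [ 0.488  -0.1474  0.152 ] [ 0.4947 -0.1512  0.157 ]
shaker [ 0.51   -0.0079  0.074 ] [ 0.5085 -0.0085  0.    ]
{'fx': 309.70691628693146, 'fy': 309.70691628693146, 'cx': 318.64639110212323, 'cy': 198.12433079751193, 'mount': array([[-0.0003, -0.9608, -0.2773,  0.0709],
       [ 1.    , -0.0005,  0.0007,  0.    ],
       [-0.0008, -0.2773,  0.9608, -0.1439],
       [ 0.    ,  0.    ,  0.    ,  1.    ]])}
tub [0.4467 0.4983 0.145 ]
```

>>> {"op": "servo_tool", "data": {
  "increments": [
    [0,0,0,-32.5,8.25],
    [0,0,0,-32.5,8.25],
    [0,0,0,-32.5,8.25],
    [0,0,0,-32.5,8.25],
    [0,6,-56,0,0],
    [0,6,-56,0,0],
    [0,6,-56,0,0],
    [0,6,-56,0,0],
    [0,6,-56,0,0],
    [0,6,-56,0,0],
    [0,6,-56,0,0],
    [0,6,-56,0,0]
  ],
  "force": 30
}}

```text
t: 1.6
tool_pos: [0.3649, -0.1515, 0.3609]
tool_rot: [-3.125, 0.321, -0.0]
contact_force: [0.9, 0.1, 0.4]
opening: 0.0002
grip_force: 0.0
```

>>> {"op": "servo_tool", "data": {
  "increments": [
    [0,6,-56,0,0],
    [0,6,-56,0,0],
    [0,6,-56,0,0],
    [0,6,-56,0,0],
    [0,6,-56,0,0],
    [0,6,-56,0,0],
    [0,6,-56,0,0],
    [0,6,-56,0,0],
    [0,6,-56,0,0],
    [0,6,-56,0,0],
    [0,5,-51,0,0],
    [0,0,0,0,0]
  ]
}}

```text
t: 3.1
tool_pos: [0.5521, 0.4344, 0.3578]
tool_rot: [3.123, -0.315, -0.006]
contact_force: [-0.5, -0.2, -0.5]
opening: 0.0003
grip_force: 0.0
```

```bash
python3 - <<'E'
from station import *
import cv2,numpy as np
print(get_obs()['tool_pos'])
w=get_image("wrist")[:,:,::-1];cv2.imwrite("pics/w1.png",w)
E
```

```text
[0.55214761 0.43441959 0.35778405]
```

View pics/w1.png

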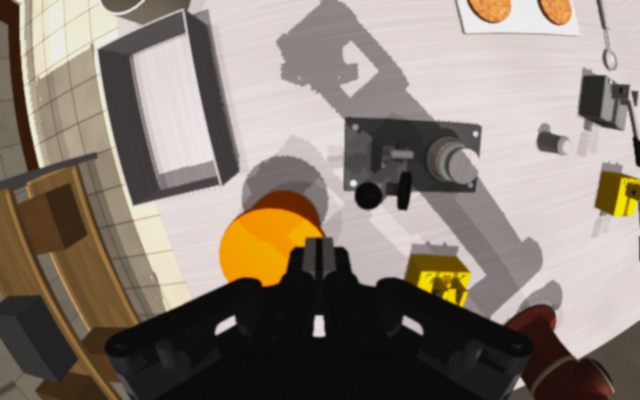

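The wrist view shows the ball at (368,195), the fingers shut, and the linkage spread along tool y. I'll turn the tool so the push goes along tool x, clear of that linkage.

```bash
cat >> h.py <<'E'
def wray(u,v,z,o=None):
    o=o or get_obs();c=get_calibration("wrist");M=c["mount"]
    x,y=(u-c["cx"])/c["fx"],(v-c["cy"])/c["fy"];th=np.hypot(x,y)
    d=np.array([x/th*np.sin(th),y/th*np.sin(th),np.cos(th)])
    R=Ro.from_rotvec(o["tool_rot"]).as_matrix()
    p=o["tool_pos"]+R@M[:3,3];d=R@M[:3,:3]@d
    return p+d*(z-p[2])/d[2]
E
python3 - <<'E'
from h import *
print(wray(368,195,.2507),wray(465,166,.092))
E
```

```text
[0.54422889 0.39133985 0.2507    ] [0.50933179 0.22360587 0.092     ]
```

>>> {"op": "servo_tool", "data": {
  "increments": [
    [0,0,0,0,-10],
    [0,0,0,0,-10],
    [0,0,0,0,-10],
    [0,0,0,0,-10],
    [0,0,0,0,-10],
    [0,0,0,0,-10],
    [0,0,0,0,-10],
    [0,0,0,0,-10],
    [0,0,0,0,-10],
    [0,0,0,0,0]
  ]
}}

```text
t: 4.4
tool_pos: [0.5523, 0.4306, 0.3619]
tool_rot: [2.439, 1.979, 0.001]
contact_force: [-0.0, 1.0, 0.6]
opening: -0.0004
grip_force: 0.0
```

>>> {"op": "servo_tool", "data": {
  "increments": [
    [0,0,0,30,0],
    [0,0,0,30,0],
    [0,0,0,30,0],
    [0,0,0,28,0],
    [0,0,0,0,0],
    [0,-8,0,0,0],
    [0,-8,0,0,0],
    [0,-8,0,0,0],
    [0,-8,0,0,0]
  ]
}}

```text
t: 5.52
tool_pos: [0.5463, 0.4005, 0.245]
tool_rot: [-2.436, -1.983, -0.005]
contact_force: [0.7, 1.5, 1.8]
opening: 0.0002
grip_force: 1.2
```

>>> {"op": "servo_tool", "data": {
  "increments": [
    [0,-8,0,0,0],
    [0,-8,0,0,0],
    [0,-8,0,0,0],
    [0,-8,0,0,0],
    [0,-8,0,0,0],
    [0,-8,0,0,0]
  ]
}}

```text
t: 6.28
tool_pos: [0.536, 0.3528, 0.2431]
tool_rot: [2.436, 1.983, -0.001]
contact_force: [1.0, 0.7, -0.0]
opening: 0.0001
grip_force: 0.3
```

>>> {"op": "servo_tool", "data": {
  "increments": [
    [0,-8,0,0,0],
    [0,-8,0,0,0],
    [0,-8,0,0,0],
    [0,0,0,0,0],
    [0,0,0,0,0],
    [0,0,0,0,0]
  ]
}}

```text
t: 7.02
tool_pos: [0.5314, 0.3301, 0.2433]
tool_rot: [2.436, 1.984, 0.0]
contact_force: [0.0, 0.2, 0.3]
opening: -0.0003
grip_force: 0.0
```

```bash
python3 - <<'E'
from station import *
import cv2,numpy as np
print(get_obs()['tool_pos'])
w=get_image("wrist")[:,:,::-1];s=get_image("scene")[100:240,280:460,::-1]
cv2.imwrite("pics/w2.png",np.hstack([cv2.resize(w,(400,250)),cv2.resize(s,(321,250))]))
E
```

```text
[0.53136092 0.33013612 0.24329753]
```

View pics/w2.png

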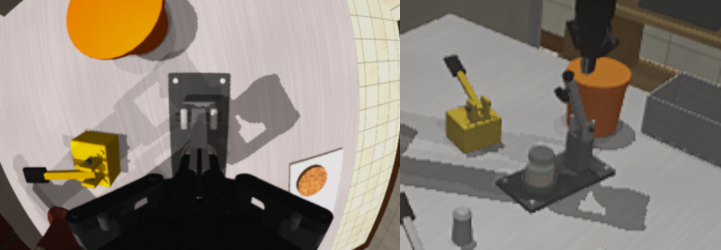

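The wrist and scene crops show the clamp arm past vertical, leaning towards the jar. Next I lift off and head for the lever.

>>> {"op": "servo_tool", "data": {
  "increments": [
    [0,0,0,-30,1.65],
    [0,0,0,-30,1.65],
    [0,0,0,-30,1.65],
    [0,0,0,-30,1.65],
    [0,0,0,0,0],
    [0,0,0,0,0],
    [0,-47,9.6,0,0],
    [0,-47,9.6,0,0],
    [0,-47,9.6,0,0],
    [0,-47,9.6,0,0],
    [0,-47,9.6,0,0],
    [0,-47,9.6,0,0]
  ]
}}

```text
t: 8.62
tool_pos: [0.4965, 0.0428, 0.3609]
tool_rot: [-2.544, -1.839, 0.004]
contact_force: [0.4, -0.0, 0.0]
opening: -0.0
grip_force: 0.0
```

>>> {"op": "servo_tool", "data": {
  "increments": [
    [0,-47,9.6,0,0],
    [0,-47,9.6,0,0],
    [0,-47,9.6,0,0],
    [0,-47,9.6,0,0],
    [0,0,0,30,0],
    [0,0,0,30,0],
    [0,0,0,30,0],
    [0,0,0,30,0],
    [0,0,0,30,0],
    [0,0,0,0,0]
  ]
}}

```text
t: 9.88
tool_pos: [0.4723, -0.1451, 0.2084]
tool_rot: [-2.54, -1.835, 0.007]
contact_force: [0.2, -0.3, -0.6]
opening: -0.0
grip_force: 0.0
```

```bash
python3 - <<'E'
from station import *
import cv2,numpy as np
o=get_obs();print(o['tool_pos'],o['tool_rot'])
w=get_image("wrist")[:,:,::-1];s=get_image("scene")[130:290,240:440,::-1]
cv2.imwrite("pics/w3.png",np.hstack([cv2.resize(w,(400,250)),cv2.resize(s,(400,320))[35:285]]))
cv2.imwrite("pics/w3.png",np.vstack([cv2.resize(s,(640,512),interpolation=cv2.INTER_CUBIC)]))
E
```

```text
[ 0.47230329 -0.14514544  0.20836097] [-2.53970366 -1.83548788  0.00680745]
```

View pics/w3.png

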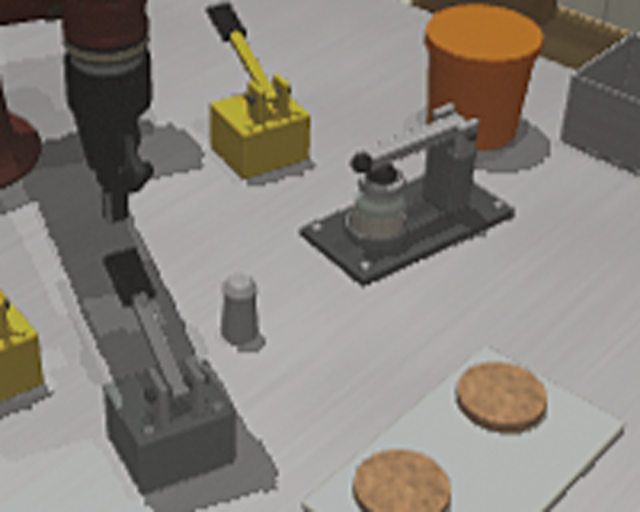

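The clamp arm lies level with its pad on the lid, and the fingers are above the paddle. Pressing slowly now.

>>> {"op": "servo_tool", "data": {
  "increments": [
    [0,0,0,12,0],
    [0,0,0,12,0],
    [0,0,0,12,0],
    [0,0,0,12,0],
    [0,0,0,10,0],
    [0,0,0,8,0],
    [0,0,0,8,0],
    [0,0,0,8,0],
    [0,0,0,8,0],
    [0,0,0,4,0],
    [0,0,0,0,0],
    [0,0,0,0,0]
  ]
}}

```text
t: 11.48
tool_pos: [0.4749, -0.1464, 0.1195]
tool_rot: [-2.546, -1.84, 0.0]
contact_force: [-3.8, 1.1, 4.5]
opening: 0.0
grip_force: 2.4
```

>>> {"op": "servo_tool", "data": {
  "increments": [
    [0,0,0,5,0],
    [0,0,0,5,0],
    [0,0,0,3,0],
    [0,0,0,0,0],
    [0,0,0,0,0],
    [0,0,0,0,0]
  ]
}}

```text
t: 12.22
tool_pos: [0.4747, -0.1463, 0.1066]
tool_rot: [-2.546, -1.84, 0.001]
contact_force: [-2.9, 1.0, 6.5]
opening: -0.0002
grip_force: 3.0
```

```bash
python3 - <<'E'
from station import *
import cv2,numpy as np
o=get_obs();print(o['tool_pos'],o['contact_force'])
w=get_image("wrist")[:,:,::-1];s=get_image("scene")[200:300,240:340,::-1]
cv2.imwrite("pics/w4.png",np.hstack([cv2.resize(w[60:360],(400,300)),cv2.resize(s,(300,300),interpolation=cv2.INTER_CUBIC)]))
E
```

```text
[ 0.47467714 -0.1463297   0.10662274] [-2.86508302  1.00224187  6.48435166]
```

View pics/w4.png

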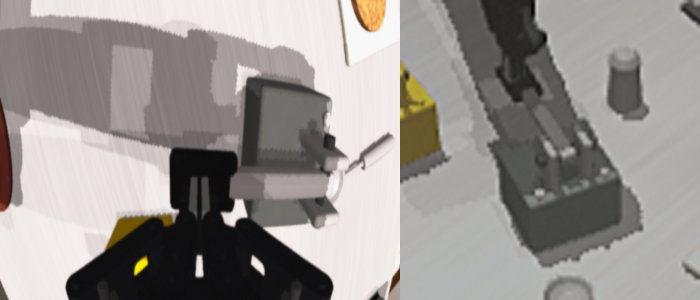

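The fingers rest on the paddle and the lever looks level (z 0.1066, 6.5 N). Holding it there.

>>> {"op": "servo_tool", "data": {
  "increments": [
    [0,0,0,0,0],
    [0,0,0,0,0],
    [0,0,0,0,0],
    [0,0,0,0,0],
    [0,0,0,0,0],
    [0,0,0,0,0],
    [0,0,0,0,0],
    [0,0,0,0,0],
    [0,0,0,0,0],
    [0,0,0,0,0],
    [0,0,0,0,0],
    [0,0,0,0,0]
  ]
}}

```text
t: 13.82
tool_pos: [0.4747, -0.1463, 0.1066]
tool_rot: [-2.546, -1.84, 0.001]
contact_force: [-4.2, 1.4, 5.6]
opening: -0.0002
grip_force: 3.0
```

>>> {"op": "servo_tool", "data": {
  "increments": [
    [0,0,0,0,0],
    [0,0,0,0,0],
    [0,0,0,0,0],
    [0,0,0,0,0],
    [0,0,0,0,0],
    [0,0,0,0,0],
    [0,0,0,0,0],
    [0,0,0,0,0],
    [0,0,0,0,0],
    [0,0,0,0,0],
    [0,0,0,0,0],
    [0,0,0,0,0]
  ]
}}

```text
t: 15.32
tool_pos: [0.4747, -0.1463, 0.1066]
tool_rot: [-2.546, -1.84, 0.001]
contact_force: [-4.1, 0.8, 6.8]
opening: 0.0001
grip_force: 3.0
```

>>> {"op": "servo_tool", "data": {
  "increments": [
    [0,0,0,0,0],
    [0,0,0,0,0],
    [0,0,0,0,0],
    [0,0,0,0,0],
    [0,0,0,0,0],
    [0,0,0,0,0],
    [0,0,0,0,0],
    [0,0,0,0,0],
    [0,0,0,0,0],
    [0,0,0,0,0],
    [0,0,0,0,0],
    [0,0,0,0,0]
  ]
}}

```text
t: 16.82
tool_pos: [0.4747, -0.1463, 0.1066]
tool_rot: [-2.546, -1.84, 0.001]
contact_force: [-3.7, 0.8, 4.6]
opening: -0.0
grip_force: 3.0
```

```bash
python3 - <<'E'
from station import *
import cv2
o=get_obs();print(o['t'],o['tool_pos'],o['contact_force'])
cv2.imwrite("pics/s5.png",get_image("scene")[100:300,220:460,::-1])
E
```

```text
16.825 [ 0.47466355 -0.14632902  0.10662183] [-3.66342037  0.81425694  4.60438618]
```

View pics/s5.png

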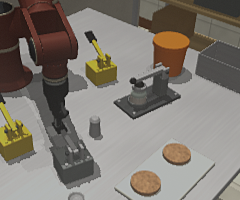

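The clamp arm is still down on the lid, the lever is held level, and nothing else has moved. Handing in.

```bash
python3 -c "from station import *;print(finish_job())"
```

```text
the job is handed in; nothing more can be done
None
```

I swung the clamp arm over so its pad rests on the jar's lid, then pressed the run lever level, held it for over 4 s without nearing the bottom stop, and handed the job in at about 17 s still holding it; the verdict was not shown.

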